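Balance a long carton on a narrow parcel scale

ROBOT

A 6-joint arm with a two-finger parallel gripper is mounted at the origin on the work surface. World frame = base frame: x ahead of the robot, y to its left, z up, the work surface at z = 0. Lengths are in m, angles in rad, forces in N, time in s.
With the tool pointing down it reaches from about 0.275 to 0.825 m from the base axis. Payload 5.2 kg.
Tool frame: the origin (TCP) lies at the very end of the fingers, on their centre line; the grasp point (between the pads) lies 19 mm behind it (manip.grip_depth is the distance from the TCP to the grasp point, in m); z points along the fingers, y is the line along which they close (so a half turn about z gives the same grasp; the last joint's range is limited). The gripper opens to 93 mm and grips with 3 to 60 N. Pads are 15 mm wide; open, the fingers measure 128 mm over their backs; the gripper's body (75 mm by 188 mm) begins 65 mm behind the grasp point.
Start: joints at [-1.472, 0.259, 1.535, -0, 1.348, -0.203], TCP at [0.164, -0.525, 0.219] pointing down, gripper open.
Joint ranges: [-3.14, 3.14], [-0.91, 2.08], [0.19, 2.58], [-1.22, 4.36], [0.22, 2.71], [-3.12, 3.12]. Speed limits (rad/s): [2.57, 2.57, 3.14, 3.14, 3.14, 3.14].

INTERFACE

Orientations are given as a rotation vector (axis times angle).
In Python, from plant import manip gives the robot as it stands. Calls block until the motion is done:
- manip.move_ptp(position, orientation): joint-space move of the TCP to a pose.
- manip.move_linear(position, speed=0.15, rotation=None, until_force=None): straight line of the TCP; rotation=None keeps the orientation; speed is the mean speed in m/s. With until_force (N) it stops when the force on the tool has changed by that much, and returns True; else False.
- manip.movej(angles): joint-space move.
- manip.gripper_to(opening): opening from 0.0 (shut) to 1.0 (fully open); the grip force is fixed at half the most; returns when the fingers have stopped.
- manip.dwell(seconds).
- manip.inverse_kinematics(position, orientation): joint angles nearest the present ones, or None.
- manip.grab_frame(name): name is "side" or "top"; returns a dict with "color" (480x640x3 uint8, red, green, blue), "camera_matrix" (3x3 intrinsics, pixels), "camera_from_world" (4x4, takes a point from world to camera coordinates). Camera axes: x right, y up, looking along -z (the intrinsics and any distortion apply to the point x, -y, -z); pixel columns grow to the right and rows downward; lengths in m; the calibration is good to about 2 mm. A picture is of the moment at which its call begins. There is no depth.
A pose or a line that the arm cannot do raises manip.PlanningError and nothing moves.
- manip.sign_off(): hands the job in; it is judged then, once.
Trained networks look in a picture, given as the dict that the camera call returned (one of the last four; its "shot" number tells which), for a name from the list of things; names that differ only in an ending like _2 or _b are one class to them, and where a whole thing is asked for, a point or a joint stands for the part that bears it (a point fixed in the world has none). Each returns a list of dicts, best first, with "confidence" (0 to 1); they miss things now and then, are a little off and sometimes report something else, mostly with a low value. They report only what shows in the picture. A call takes as long as a camera call.
- manip.recognise(picture, target): "xy" ([column, row] in pixels, amid what is visible of it).
- manip.outline_of(picture, target): "pixels" (480x640 bool, what is visible of it) and "xy" ([column, row] in pixels, amid what is visible of it).
- manip.pinpoint(picture, target): "xy" ([column, row] in pixels: a listed point, or the origin of a listed thing).
Readings, each from a call of its own:
- manip.get_time(): time.
- manip.get_joint_positions(): joint angles.
- manip.get_qvel(): joint speeds.
- manip.get_joint_efforts(): joint torques, N m.
- manip.get_eef_pos(): TCP position.
- manip.get_eef_rot(): TCP orientation.
- manip.get_force(): force on the tool from outside, world axes, zero at the start.
- manip.get_ft_torque(): the same for the moment, N m.
- manip.get_opening(): opening from 0.0 (shut) to 1.0 (fully open).
- manip.get_grasp_force(): force on a finger pad.
Only numpy, scipy, OpenCV 4.12 (cv2) and the standard library are available. Lean on these libraries where they do the work, as an engineer would, in place of code of your own. Each camera call takes 0.05 s, during which the arm holds its last target. There are 200 camera calls.

TASK

Weigh the long sealed carton, which does not balance at its middle (small trial lifts will show where it does not tip): lift it level off the table and set it down gently, square across the narrow pan of the scale, midway along the pan, so that it balances there level on its own with both ends in the air. Never let the carton tip steeply or press hard on the scale, leave the other things where they are, and let go at the end.

Things in the scene. Friction and masses are not known exactly. Their poses are not given: they have to be found in the camera images.
- carton: The bar: a long sealed stiff kraft carton, 340 x 44 x 44 mm, blue tape round both ends, 0.4 to 0.6 kg. Origin: middle of its underside; x along its length, z up. A steel shaft is wedged fast inside, unseen: the balance point lies 30 to 85 mm from the middle along the length, towards one of the ends (not known which), centred across the width. Lies on the table at any yaw.
- carton_end_a (a point): Middle of the lower edge of the carton's +x end (170 mm from its origin).
- carton_end_b (a point): Middle of the lower edge of the carton's -x end (170 mm from its origin).
- scale: Spring parcel scale, fixed to the table: blue housing 150 (x) x 110 (y) mm, 52 mm high, round white dial on both x faces. Origin: middle of its underside, z up. Its weighing pan stands over it.
- pan_top (a point): Centre of the top face of the scale's narrow pan: flat black rubber strip, no lips, 90 mm long along its x, only 30 mm wide along its y, 85 mm above the table when empty, 33 mm above the housing. z up; axes parallel to the scale's. The carton lies across it, its length along this y axis. The pan stays level and only moves up and down.
- pan (a joint): How far the pan is pressed down, m: 0 empty, 0.015 at its stop; spring of 0.7 N per mm, so the carton alone presses it 5 to 9 mm.
- phone: Bystander: black phone lying flat, 150 x 72 x 9 mm, beside the scale. Origin: centre of underside.
- marker: Bystander: white marker pen with blue cap, 133 x 14 x 14 mm, lying beyond the scale. Origin: on its underside near the middle.
- label_roll: Bystander: pale blue label roll lying flat, 90 mm across, 30 mm high, beside the scale. Origin: centre of underside.
- packs_a: Bystander: stack of black packets, 125 x 100 x 48 mm. Origin: centre of underside.
- packs_b: Bystander: stack of black packets, 125 x 105 x 30 mm. Origin: centre of underside.
- tape_dispenser: Bystander: grey desk tape dispenser, 150 x 60 mm, 89 mm high. Origin: centre of underside.
- mug: Bystander: white mug, 80 mm across, 90 mm high. Origin: centre of underside.

How it is judged:
By the outcome, as a careful person would: the job done as asked, in the order asked, and still so for the second after the job is handed in, with the robot touching nothing.
It also fails if it takes over 72 s, if anything falls off the work surface, if the arm or the gripper's body presses on something with over 40 N, if the wrist force passes 120 N, or if a joint passes its speed limit or range.

## Working session

There is one attempt and no reset: what is moved stays moved. The work goes in short steps, each a Python script; the robot and the scene stay as the last script left them, time stands still between calls to the robot, and variables do not carry over. Pictures are saved under pics/ and viewed, at most 10 in all, crops included, and the job is handed in when it is done.

```bash
ls; mkdir -p pics
cat > h.py <<'E'
import numpy as np, cv2
from plant import manip
from scipy.spatial.transform import Rotation as R
def ray(f,px):
    K=np.array(f["camera_matrix"]);T=np.array(f["camera_from_world"])
    d=np.linalg.inv(K)@[px[0],px[1],1]; d=np.array([d[0],-d[1],-d[2]])
    Rm=T[:3,:3]; return -Rm.T@T[:3,3], Rm.T@d
def at_z(f,px,z):
    o,d=ray(f,px); return o+d*(z-o[2])/d[2]
def proj(f,p):
    K=np.array(f["camera_matrix"]);T=np.array(f["camera_from_world"])
    c=T[:3,:3]@p+T[:3,3]; q=K@[c[0],-c[1],-c[2]]; return q[:2]/q[2]
def down(yaw): # tool z down, tool y along angle yaw+90 -> tool x along yaw
    x=np.array([np.cos(yaw),np.sin(yaw),0]);z=np.array([0,0,-1.]);y=np.cross(z,x)
    return R.from_matrix(np.c_[x,y,z]).as_rotvec()
def save(f,n): cv2.imwrite(f"pics/{n}.png",f["color"][:,:,::-1])
E
python3 - <<'E'
from h import *
for n in("top","side"):
    f=manip.grab_frame(n);save(f,n+"0")
    print(n,[k for k in f], ray(f,(320,240)))
    for t in("carton","carton_end_a","carton_end_b","pan_top","scale","phone","marker","label_roll","packs_a","packs_b","tape_dispenser","mug"):
        z=.085 if t=="pan_top" else 0
        print(t,[(np.round(r["xy"]),round(r["confidence"],2),at_z(f,r["xy"],z).round(3)) for r in manip.pinpoint(f,t)[:2]])
print(manip.get_time(),manip.get_eef_rot())
E
```

```text
pics
plant.py
top ['color', 'camera_matrix', 'camera_from_world', 'shot'] (array([ 0.36313552, -0.02046044,  1.15744929]), array([ 0.17467144, -0.01045827, -0.98459207]))
carton [(array([400., 262.]), 0.66, array([ 0.511, -0.221,  0.   ]))]
carton_end_a [(array([419., 193.]), 0.7, array([ 0.677, -0.276,  0.   ])), (array([380., 331.]), 0.62, array([ 0.352, -0.165,  0.   ]))]
carton_end_b [(array([419., 193.]), 0.7, array([ 0.677, -0.276,  0.   ])), (array([380., 331.]), 0.62, array([ 0.352, -0.165,  0.   ]))]
pan_top [(array([209., 252.]), 0.78, array([0.532, 0.213, 0.085]))]
scale [(array([220., 250.]), 0.58, array([0.551, 0.205, 0.   ]))]
phone [(array([152., 258.]), 0.67, array([0.536, 0.364, 0.   ]))]
marker [(array([214., 202.]), 0.83, array([0.669, 0.219, 0.   ]))]
label_roll [(array([267., 269.]), 0.64, array([0.503, 0.093, 0.   ]))]
packs_a [(array([295., 152.]), 0.92, array([0.791, 0.023, 0.   ])), (array([380., 327.]), 0.18, array([ 0.36 , -0.166,  0.   ]))]
packs_b [(array([295., 152.]), 0.92, array([0.791, 0.023, 0.   ])), (array([380., 327.]), 0.18, array([ 0.36 , -0.166
[... 866 characters left out ...]
290., 394.]), 0.92, array([0.536, 0.363, 0.   ]))]
marker [(array([242., 331.]), 0.8, array([0.672, 0.217, 0.   ]))]
label_roll [(array([334., 302.]), 0.87, array([0.496, 0.089, 0.   ]))]
packs_a [(array([220., 275.]), 0.7, array([0.782, 0.037, 0.   ])), (array([403., 366.]), 0.63, array([0.337, 0.257, 0.   ]))]
packs_b [(array([220., 275.]), 0.7, array([0.782, 0.037, 0.   ])), (array([403., 366.]), 0.63, array([0.337, 0.257, 0.   ]))]
tape_dispenser [(array([335., 187.]), 0.65, array([ 0.577, -0.472,  0.   ])), (array([404., 248.]), 0.43, array([ 0.351, -0.163,  0.   ]))]
mug [(array([395., 192.]), 0.77, array([ 0.392, -0.471,  0.   ]))]
1.3 [-3.10586608e+00 -4.72185020e-01 -1.74865024e-06]
```

Run:
```python
import cv2
a=cv2.imread("pics/top0.png")
cv2.imwrite("pics/topc.png",cv2.resize(a[190:300,130:290],None,fx=5,fy=5,interpolation=cv2.INTER_CUBIC))
```

```text
(no output)
```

View pics/top0.png

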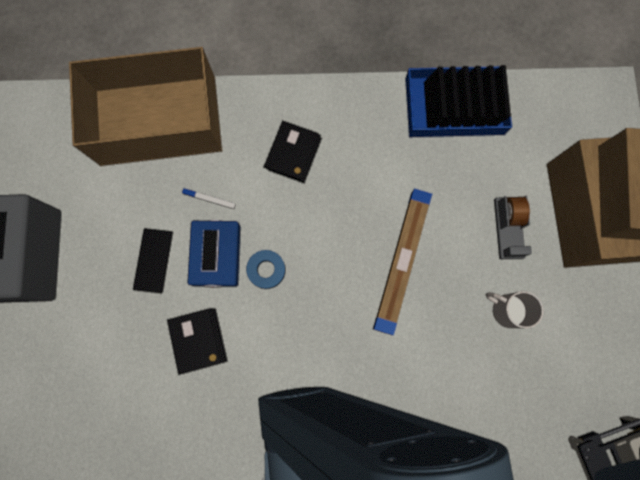

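View pics/topc.png

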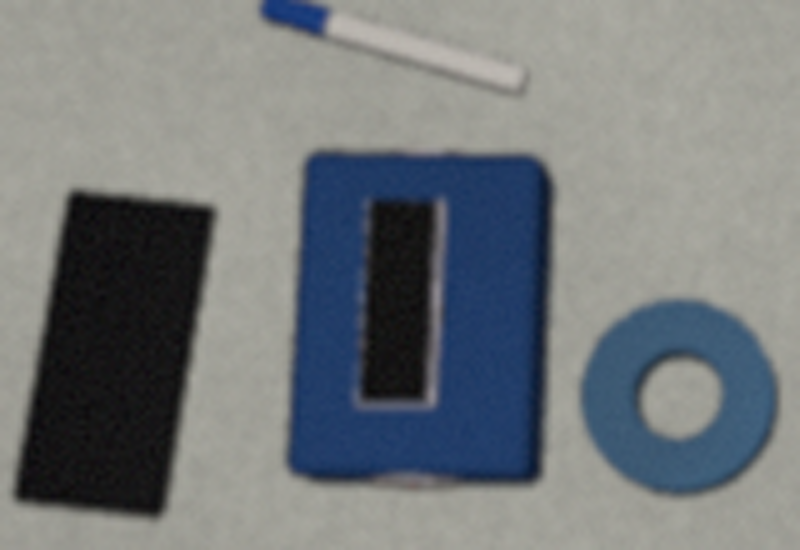

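View pics/side0.png

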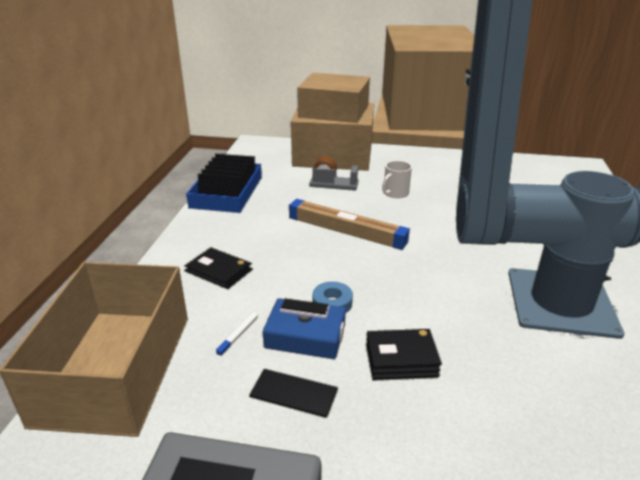

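Top view: the carton runs from (380,331) to (419,193), the scale pan is at about (209,250), the label roll at (266,270), the phone at (152,260) and the marker at (209,198). I'll refine the carton and pan poses by colour.

Run:
```python
from h import *
def rect(f,m,z):
    m=m.astype(np.uint8); n,l,s,_=cv2.connectedComponentsWithStats(m); m=(l==1+np.argmax(s[1:,4])).astype(np.uint8)
    c=max(cv2.findContours(m,cv2.RETR_EXTERNAL,cv2.CHAIN_APPROX_NONE)[0],key=cv2.contourArea).reshape(-1,2)
    p=np.array([at_z(f,q,z)[:2] for q in c])
    (cx,cy),(w,h),a=cv2.minAreaRect((p*1000).astype(np.float32))
    box=cv2.boxPoints(((cx,cy),(w,h),a)); e=box[1]-box[0] if np.linalg.norm(box[1]-box[0])>np.linalg.norm(box[2]-box[1]) else box[2]-box[1]
    return (round(cx,1),round(cy,1)),(round(w,1),round(h,1)),"long yaw",np.degrees(np.arctan2(e[1],e[0])).round(2)
for n in("top","side"):
    f=manip.grab_frame(n);c=f["color"].astype(int)
    o=manip.outline_of(f,"carton")
    print(n,"carton",rect(f,o[0]["pixels"],.044 if n=="top" else .022))
    o=manip.outline_of(f,"scale")[0]["pixels"]; mm=cv2.morphologyEx(o.astype(np.uint8),cv2.MORPH_CLOSE,np.ones((15,15)))>0
    print("scale",rect(f,mm,.052))
    dark=mm&(c.max(2)<60); print("pan",rect(f,dark,.085), dark.sum())
    o=manip.outline_of(f,"pan_top")
    if o: print("pan net",rect(f,o[0]["pixels"],.085),o[0]["confidence"])
```

```text
top carton ((510.8, -220.0), (48.8, 340.2), 'long yaw', np.float32(-18.52))
scale ((535.6, 208.4), (116.7, 153.1), 'long yaw', np.float32(-1.5))
pan ((539.0, 212.4), (28.1, 86.9), 'long yaw', np.float32(-2.22)) 585
pan net ((536.8, 210.1), (34.5, 91.2), 'long yaw', np.float32(-1.94)) 0.64
side carton ((515.9, -230.3), (120.3, 375.8), 'long yaw', np.float32(-18.93))
scale ((534.8, 233.7), (157.6, 159.1), 'long yaw', np.float32(-0.45))
pan ((538.7, 213.3), (29.3, 84.8), 'long yaw', np.float32(-2.16)) 372
pan net ((536.7, 221.4), (51.8, 93.3), 'long yaw', np.float32(-0.96)) 0.7
```

```bash
cat >> h.py <<'E'
C=np.array([.513,-.220]); YAW=np.radians(-18.7); AX=np.array([np.cos(YAW),np.sin(YAW)])
P=np.array([.539,.2128]); PYAW=np.radians(-2.1)
def rd(n=8):
    a=[]
    for _ in range(n): a.append(np.r_[manip.get_force(),manip.get_ft_torque()]); manip.dwell(.02)
    return np.mean(a,0)
def trial(s,lift=.005,zg=.008):
    "grip at s along the carton, lift a little, measure; stays gripped and lowers"
    p=C+s*AX
    manip.move_ptp([*p,.09],down(YAW)); manip.move_linear([*p,zg],speed=.1)
    manip.dwell(.2); r0=rd(); manip.gripper_to(0.); manip.dwell(.2); r1=rd()
    print("opening mm",manip.get_opening()*93,"tcp",np.round(manip.get_eef_pos(),4))
    manip.move_linear([*p,zg+lift],speed=.02); manip.dwell(.3); r2=rd()
    for r in(r0,r1,r2): print(r.round(3))
    d=r2-r0; n=np.array([-AX[1],AX[0]])
    print("dF",d[:3].round(2),"M axial,cross",(d[3:5]@AX).round(3),(d[3:5]@n).round(3),"off=",(d[3:5]@n/-d[2]).round(4),manip.get_time())
E
python3 - <<'E'
from h import *
for y in(YAW,YAW+np.pi): print(manip.inverse_kinematics([*C,.1],down(y)))
for y in(PYAW+np.pi/2,PYAW-np.pi/2): print(manip.inverse_kinematics([*P,.1],down(y)))
trial(0)
f=manip.grab_frame("top");save(f,"t1");f=manip.grab_frame("side");save(f,"s1")
E
```

```text
[-0.60495525  0.37943448  1.67469337  0.          1.08746479  1.29221765]
[-0.60495525  0.37943448  1.67469337  0.          1.08746479 -1.849375  ]
[ 1.83631768e-01  4.13460826e-01  1.62069906e+00 -4.44089210e-16
  1.10743277e+00  2.20283682e-01]
[ 0.18363177  0.41346083  1.62069906  0.          1.10743277 -2.92130897]
opening mm 43.8884582277605 tcp [ 0.513  -0.2201  0.008 ]
[-0.142 -0.405  0.032  0.045  0.005  0.001]
[-0.218 -1.932 -1.285 -0.294  0.056  0.069]
[ 8.600e-02 -8.300e-02 -4.885e+00 -2.800e-02 -2.490e-01 -3.000e-03]
dF [ 0.23  0.32 -4.92] M axial,cross 0.012 -0.264 off= -0.0538 6.75
```

Run:
```python
from h import *
p=manip.get_eef_pos(); manip.move_linear([*C,.008],speed=.02); manip.gripper_to(.8); manip.dwell(.2)
manip.move_linear([*C,.09],speed=.15)
trial(-.054)
f=manip.grab_frame("side");save(f,"s2")
```

```text
opening mm 43.83118400582371 tcp [ 0.4618 -0.2027  0.008 ]
[-0.06  -0.088 -0.205  0.046  0.013  0.007]
[-0.215 -0.344 -0.114  0.019  0.038  0.078]
[ 0.3    0.238 -5.172  0.047  0.037  0.013]
dF [ 0.36  0.33 -4.97] M axial,cross -0.007 0.023 off= 0.0046 12.2417
```

View pics/s2.png

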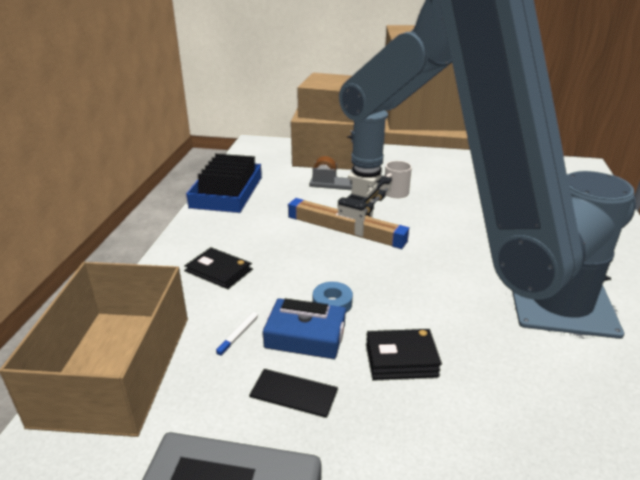

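Trial lift at −54 mm: the carton hangs level (side view, gripper at (365,215)). The residual moment puts the balance point at about −50 mm, and the weight is about 4.95 N. Next I'll carry it over and lower it.

```bash
cat >> h.py <<'E'
PY=PYAW+np.pi/2; TX=np.array([np.cos(PY),np.sin(PY)])
T=P-.0042*TX
E
python3 - <<'E'
from h import *
p=manip.get_eef_pos()
manip.move_linear([p[0],p[1],.18],speed=.06)
manip.dwell(.3); r=rd(); n=np.array([-AX[1],AX[0]]); print(r.round(3), (r[3:5]@n))
manip.move_linear([*T,.18],speed=.1,rotation=down(PY)); manip.dwell(.4); r=rd()
n=np.array([-TX[1],TX[0]]);print(r.round(3),r[3:5]@n,manip.get_eef_pos().round(4),manip.get_time())
manip.move_linear([*T,.11],speed=.06); manip.dwell(.2)
f=manip.grab_frame("side");save(f,"s3")
f=manip.grab_frame("top");save(f,"t3")
a,b=cv2.imread("pics/s3.png")[180:420,150:470],cv2.imread("pics/t3.png")[130:370,100:420]
cv2.imwrite("pics/c3.png",cv2.resize(np.hstack([a,b]),None,fx=1.25,fy=1.25,interpolation=cv2.INTER_CUBIC))
E
```

```text
[-7.400e-02 -5.000e-02 -4.972e+00  4.700e-02  7.000e-03  1.000e-03] 0.021380965278319307
[ 0.197 -0.137 -4.937 -0.041 -0.096 -0.011] 0.03719547713651352 [0.5388 0.2086 0.18  ] 20.525
```

View pics/c3.png

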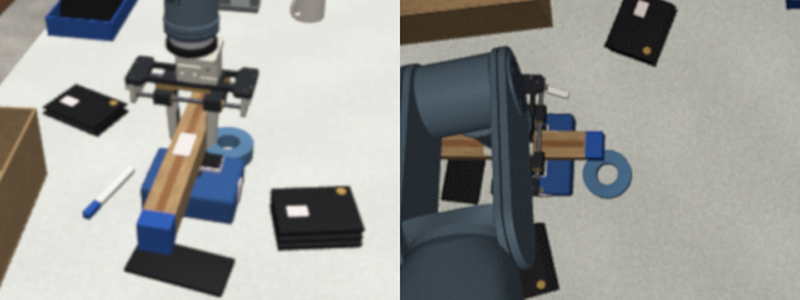

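The side and top crops show the carton gripped level above the pan, running along y and square across it, clear of the roll and phone. Now I'll lower it.

Run:
```python
from h import *
print("touch",manip.move_linear([*T,.096],speed=.03,until_force=3))
z=manip.get_eef_pos()[2]
while z>.0815:
    z-=.0007; manip.move_linear([*T,z],speed=.01); manip.dwell(.1); r=rd(3)
    print(round(z,4),r.round(2)[[2,3,4]])
    if r[2]>-.5: break
f=manip.grab_frame("side");save(f,"s4");print(manip.get_time())
```

```text
touch False
0.0951 [-4.73 -0.06 -0.1 ]
0.0944 [-4.93 -0.03 -0.1 ]
0.0937 [-4.42 -0.04 -0.07]
0.093 [-5.49 -0.07 -0.08]
0.0923 [-4.54 -0.04 -0.09]
0.0916 [-4.15 -0.07 -0.14]
0.0909 [-4.16 -0.04 -0.12]
0.0902 [-3.05 -0.02 -0.14]
0.0895 [-2.14 -0.05 -0.17]
0.0888 [-2.3  -0.02 -0.14]
0.0881 [-2.01 -0.02 -0.18]
0.0874 [-1.38 -0.03 -0.18]
0.0867 [-1.09 -0.02 -0.18]
0.086 [ 0.18 -0.03 -0.2 ]
28.4083
```

Run:
```python
from h import *
manip.gripper_to(.75); manip.dwell(.6)
print(rd().round(2),manip.get_opening()*93)
f=manip.grab_frame("side");save(f,"s5")
a,b=[cv2.imread(f"pics/{n}.png")[180:420,150:470] for n in("s4","s5")]
cv2.imwrite("pics/c5.png",cv2.resize(np.hstack([a,b]),None,fx=1.25,fy=1.25,interpolation=cv2.INTER_CUBIC))
```

```text
[-0.1   0.2   0.2  -0.05 -0.08 -0.  ] 69.57816355114615
```

View pics/c5.png

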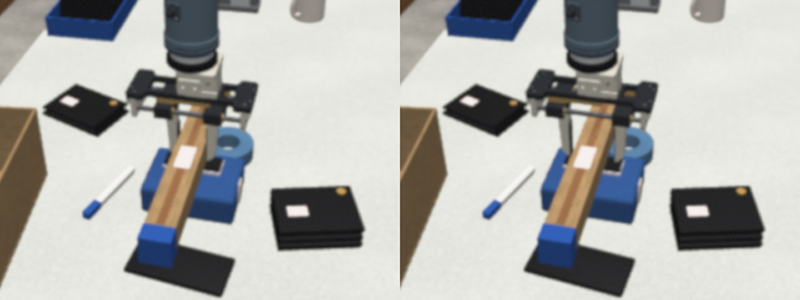

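Released, and the crop shows the carton still level on the pan. I'll retreat and check.

Run:
```python
from h import *
p=manip.get_eef_pos(); manip.move_linear([*p[:2],.24],speed=.1)
manip.move_ptp([.40,-.25,.3],down(YAW)); manip.dwell(.3)
f=manip.grab_frame("top");save(f,"t6");g=manip.grab_frame("side");save(g,"s6")
zb=.078
E=P+[0,0]
for F in(f,g):
    c=F["color"].astype(int)
    for t in("carton","carton_end_a"):
        print([(at_z(F,r["xy"],zb).round(3),round(r["confidence"],2)) for r in manip.pinpoint(F,t)[:2]])
o=manip.outline_of(f,"carton")[0]["pixels"]; ys,xs=np.nonzero(o)
q=np.array([at_z(f,(x,y),.122)[:2] for x,y in zip(xs,ys)],np.float32)*1000; print(cv2.minAreaRect(q))
# expected corners of a level carton, drawn over the side and top views
x=np.array([-TX[1],TX[0]]); cen=P+.051*TX
for F,n in((f,"t6"),(g,"s6")):
    im=cv2.imread(f"pics/{n}.png"); 
    pts=np.array([proj(F,np.r_[cen+a*.17*TX+b*.022*x,.122]) for a,b in((1,1),(1,-1),(-1,-1),(-1,1))])
    S=3; k=cv2.resize(im,None,fx=S,fy=S,interpolation=cv2.INTER_CUBIC); cv2.polylines(k,[np.int32((pts+.5)*S)],True,(0,255,0),1)
    u=((pts.mean(0))*S).astype(int); globals()[n]=k[u[1]-290:u[1]+290,u[0]-200:u[0]+200]
cv2.imwrite("pics/c6.png",np.hstack([t6,s6])); print(manip.get_time())
```

```text
[(array([ 0.564, -0.452,  0.078]), 0.74), (array([0.544, 0.268, 0.078]), 0.56)]
[(array([0.546, 0.426, 0.078]), 0.97), (array([0.542, 0.094, 0.078]), 0.8)]
[(array([0.543, 0.259, 0.078]), 0.68)]
[(array([0.54 , 0.434, 0.078]), 0.68)]
((536.6414794921875, 258.2192077636719), (344.65435791015625, 51.04616928100586), 88.08090209960938)
33.9333
```

View pics/c6.png

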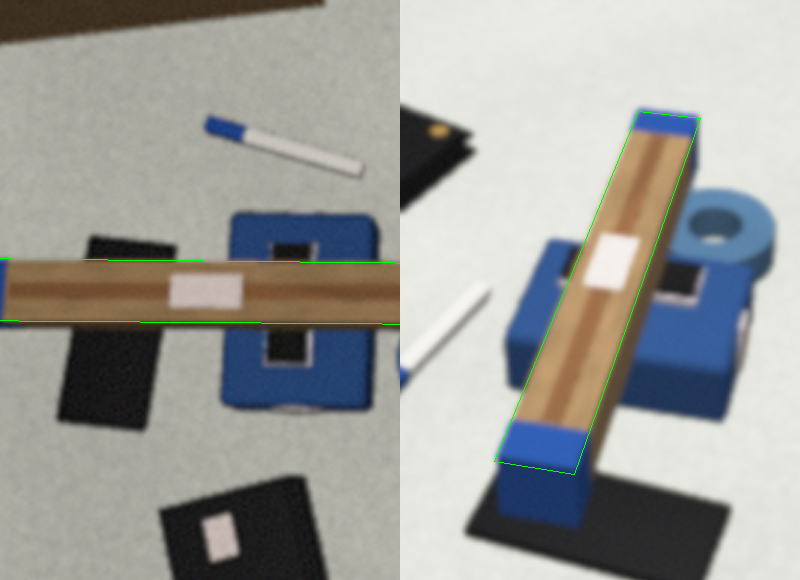

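The drawn outline of a level carton matches both views: it lies level, square and midway along the pan, with both ends in the air and the other things unmoved.

```bash
python3 -c "
from plant import manip
print(manip.sign_off())"
```

```text
the job is handed in; nothing more can be done
None
```

The carton (about 0.50 kg, balance point about 51 mm from its middle) rests level on its own, square across the middle of the scale pan, with the gripper clear, and the job was handed in at about 34 s; no verdict came back.

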